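# Load a slide holder under the stage's spring clip

## Robot

A 6-joint arm with a two-finger parallel gripper is mounted at the origin on the work surface. World frame = base frame: x ahead of the robot, y to its left, z up, the work surface at z = 0. Lengths are in m, angles in rad, forces in N, time in s.
With the tool pointing down it reaches from about 0.325 to 0.9 m from the base axis. Payload 6.1 kg.
Tool frame: the origin (TCP) lies midway between the tips of the shut fingers; the grasp point (between the pads) lies 19 mm behind it; x points along the fingers, y is the direction in which the jaws open and shut, and the axes are right-handed (so a half turn about x gives the same grasp; the last joint's range is limited). The gripper opens to 85 mm and grips with 20 to 120 N. Pads are 22 mm wide; open, the fingers measure 114 mm over their backs; the gripper's body (76 mm by 85 mm) begins 54 mm behind the grasp point. The pads swing forward as they close: fully open they stand 13 mm farther back than shut.
Start: joints at [-1.31, 0.22, 1.526, -0, 1.395, -0.126], TCP at [0.236, -0.579, 0.231] pointing down, gripper open.
Joint ranges: [-2.98, 2.98], [-0.91, 2.08], [0.09, 2.57], [-1.24, 4.39], [0.2, 2.65], [-2.68, 2.68]. Speed limits (rad/s): [2.57, 2.57, 3.01, 3.14, 3.14, 3.14].

## Interface

Orientations are given as [roll, pitch, yaw] about the fixed x, y, z axes, in that order (R = Rz(yaw) Ry(pitch) Rx(roll)).
In Python, from plant import movep, move_l, set_joints, gripper_to, hold, inverse_kinematics, observe, get_image, get_calibration, Unreachable, job_done gives the robot as it stands. Calls block until the motion is done:
- movep(position, orientation): joint-space move of the TCP to a pose.
- move_l(position, feed=0.15, rotation=None, max_force=None): straight line of the TCP; rotation=None keeps the orientation; feed is the mean speed in m/s. With max_force (N) it stops when the force on the tool has changed by that much, and returns True; else False.
- set_joints(angles): joint-space move.
- gripper_to(opening, f_grip=None): finger opening in m; f_grip is the grip in N (None keeps the last); returns when the fingers have stopped.
- hold(seconds).
- inverse_kinematics(position, orientation): joint angles nearest the present ones, or None.
- observe(): the state.
- get_image(name): name is "scene" or "top"; returns (picture, depth): 384x512x3 uint8, red, green, blue; 384x512 float32, m along the optical axis (not along the pixel's ray), 0 where there is no reading.
- get_calibration(name): a dict with "intrinsics" (3x3 intrinsics, pixels), "world_from_camera" (4x4, takes a point from camera to world coordinates). Camera axes: x right, y down, z forward; pixel columns grow to the right and rows downward; lengths in m; the calibration is good to about 2 mm. A picture is of the moment at which its call begins. get_calibration takes no time and is no camera call.
A pose or a line that the arm cannot do raises Unreachable and nothing moves.
- job_done(): hands the job in, once; it reports no verdict.
The state is a dict: "time_s": time; "q": joint angles; "joint_velocities": joint speeds; "joint_torque": joint torques, N m; "eef_pos": TCP position; "tcp_rot": TCP orientation; "ft_force": force on the tool from outside, world axes, zero at the start; "torque": the same for the moment, N m; "opening": finger opening in m.
Only numpy, scipy, OpenCV 4.12 (cv2) and the standard library are available. Lean on these libraries where they do the work, as an engineer would, in place of code of your own. Each camera call takes 0.05 s, during which the arm holds its last target.

## Task

The slide holder lies in the lane of the loading stage, short of the spring clip. Without gripping or lifting anything, press the clip's long thumb plate down with one fingertip and keep it held down while the other fingertip pushes the holder along the lane, beneath the raised hold-down bar, until it is fully home against the end stop. Then let the clip come down onto the holder and draw the hand clear, leaving everything else on the bench where it is.

Things in the scene. Friction and masses are not known exactly. Their poses are not given: they have to be found in the camera images.
- stage: aluminium slide-loading stage fixed to the bench, 235 x 128 x 25 mm. Origin on the bench under it; its x axis is the push direction along the lane, y to the left of that, z up. Lane: flat deck 25 mm above the bench, open at the near end (x = -145 mm), between two rails at y = -29.5 and +29.5 mm (7 and 5 mm wide, 8 and 6 mm higher than the deck)
- end_stop (a point): point on the deck at the foot of the lane's end stop, mid-lane (stage x = +75 mm, y = 0): a 10 mm high wall across the lane's far end, which the holder's leading face must touch. A fingertip still pressed against the trailing face drags the holder up as it rises, so draw it back a little first
- holder: grey slide holder in the lane: a flat block 84 (along the lane) x 56 x 12 mm, about 70 g, glass slide inset in its top, lying on the deck. Origin under its centre, axes as the stage's; trailing face 42 mm behind the origin. Starts 46 to 68 mm short of home; home is its origin at stage x = +33 mm. The lowered hold-down bar blocks its way
- clip (a joint): turn of the spring clip on its shaft, rad: 0 at rest (hold-down bar lowered to 4 mm above the deck), 0.13 with the bar resting on a holder, 0.17 and more lets a holder pass, 0.30 fully pressed (stop). It springs back when let go. About 4 N on the thumb plate starts it, 8 to 10 N hold it fully pressed
- thumb_plate (a point): the clip's steel thumb plate, left of the lane: stage x -133 to +10 mm, y 48 to 83 mm, 5 mm thick. At rest it slopes up to the left (0.30 rad), outer edge about 42 mm above the bench; fully pressed it is level, top 29 mm above the bench (4 mm above the deck, lower than the holder's top). A fingertip can slide along it. Point: middle of its top, moving with it
- shaft (a point): middle of the clip's shaft: an 8 mm thick rod along the stage's x between lane and thumb plate (y = 40 mm, 30 mm above the bench). The hand straddles it: one fingertip on the plate, the other at the same height in the lane behind the holder, where it meets the trailing face. Left of y = 48 mm only a flange 8 mm high lies below the plate
- hold_bar (a point): the clip's hold-down bar, which rises as the thumb plate goes down: it crosses over the lane at stage x = 33 to 59 mm, from the shaft to a round foot near y = -21 mm; never higher than 75 mm above the bench. Point: underside of the foot, which presses on the holder
- spare_holder: a second, identical slide holder lying flat on the bench beside the stage; bystander; origin under its centre
- marker: square-bodied marker pen, 105 x 13 x 13 mm, lying on the bench; bystander; origin under its middle
- tube_insert: round rotor insert, 86 mm across, 75 mm tall (93 mm with its two capped tubes), standing; bystander; origin under its centre
- bucket_cover: domed amber rotor-bucket cover, 94 mm across, 41 mm tall, standing dome up; bystander; origin under its centre
- jar: capped specimen jar, 54 mm across, 65 mm tall, standing; bystander; origin under its centre
- slide_box: flat closed slide box, 60 x 95 x 30 mm, lying on the bench; bystander; origin under its centre
Mind the look-alikes: they are no part of the job. What is shaped like the holder but green or purple is not meant.

How it is judged:
By the outcome, as a careful person would: the job done as asked, in the order asked, and still so for the second after the job is handed in, with the robot touching nothing.
It also fails if it takes over 45 s, if anything falls off the work surface, if the arm or the gripper's body presses on something with over 40 N, if the wrist force passes 120 N, or if a joint passes its speed limit or range.

## Working session

There is one attempt and no reset: what is moved stays moved. The work goes in short steps, each a Python script; the robot and the scene stay as the last script left them, time stands still between calls to the robot, and variables do not carry over. Pictures are saved under pics/ and viewed, and the job is handed in when it is done.

```bash
ls; mkdir -p pics; python3 - <<'E'
from plant import *
import cv2,numpy as np
for n in("scene","top"):
    p,d=get_image(n); cv2.imwrite(f"pics/{n}0.png",p[:,:,::-1]); np.save(f"pics/{n}0.npy",d); np.save(f"pics/{n}0p.npy",p)
    c=get_calibration(n); print(c); 
print(observe())
E
```

```text
pics
{'intrinsics': array([[468.19994064,   0.        , 253.62365385],
       [  0.        , 468.19994064, 195.25356677],
       [  0.        ,   0.        ,   1.        ]]), 'world_from_camera': array([[ 0.32528854,  0.76137107, -0.5608043 ,  1.18753004],
       [ 0.94557253, -0.25628979,  0.20051965, -0.1975868 ],
       [ 0.00894144, -0.59550789, -0.8032997 ,  0.9829686 ],
       [ 0.        ,  0.        ,  0.        ,  1.        ]])}
{'intrinsics': array([[360.20435738,   0.        , 266.32443046],
       [  0.        , 360.20435738, 188.43292612],
       [  0.        ,   0.        ,   1.        ]]), 'world_from_camera': array([[ 0.02973849, -0.99393046,  0.10591439,  0.46114748],
       [-0.9991005 , -0.02635299,  0.03322209,  0.01035268],
       [-0.03022929, -0.1068071 , -0.99382012,  0.88854347],
       [ 0.        ,  0.        ,  0.        ,  1.        ]])}
{'time_s': 0.1, 'q': array([-1.31010892e+00,  2.21168211e-01,  1.52747432e+00,  3.18135667e-05,
        1.39468201e+00, -1.26116046e-01]), 'joint_velocities': array([-0.00031355, -0.00205375, -0.00333158, -0.00212967, -0.00125087,
       -0.00226535]), 'joint_torque': array([ 1.38856038e-03, -4.98244679e+01, -3.90544903e+01, -1.62242923e-04,
        5.70789576e-03,  3.46746742e-05]), 'eef_pos': array([ 0.2356287 , -0.57831261,  0.23030749]), 'tcp_rot': array([-1.71498988,  1.56906415,  1.81340062]), 'ft_force': array([-0.9105911 ,  0.24569951,  0.24741692]), 'torque': array([ 0.02918439, -0.04163052, -0.03217058]), 'opening': 0.08553969774144994}
```

View pics/scene0.png

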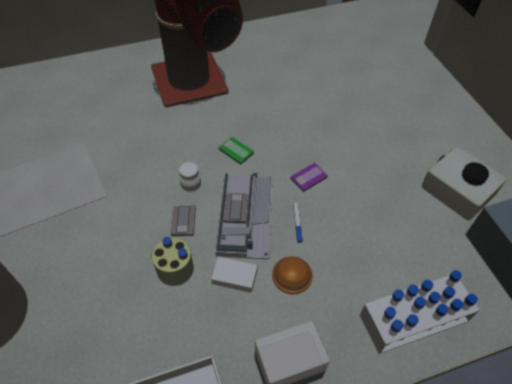

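View pics/top0.png

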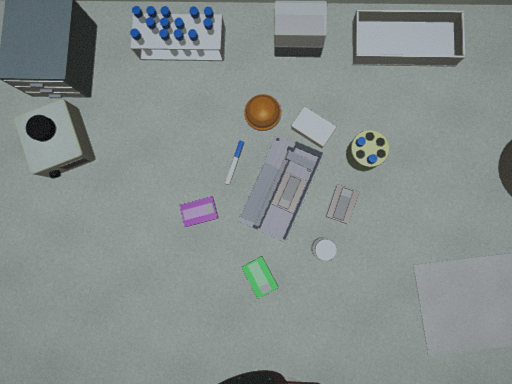

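The stage is at about (282,190) in top and (245,215) in scene. The grey block inside the lane, at top (291,192), is the holder. The grey block on the bench at top (342,204) is the spare, and the green (260,277) and purple (199,211) blocks are look-alikes. I'll enlarge a crop to confirm.

```bash
python3 - <<'E'
import cv2,numpy as np
p=cv2.imread("pics/top0.png")[125:250,225:350]; cv2.imwrite("pics/topc.png",cv2.resize(p,(600,600),interpolation=cv2.INTER_CUBIC))
p=cv2.imread("pics/scene0.png")[160:270,195:295]; cv2.imwrite("pics/scenec.png",cv2.resize(p,(545,600),interpolation=cv2.INTER_CUBIC))
E
```

```text
(no output)
```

View pics/topc.png

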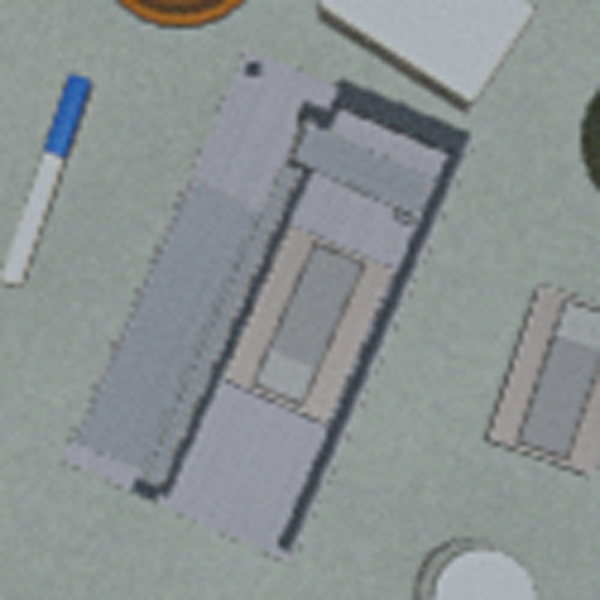

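View pics/scenec.png

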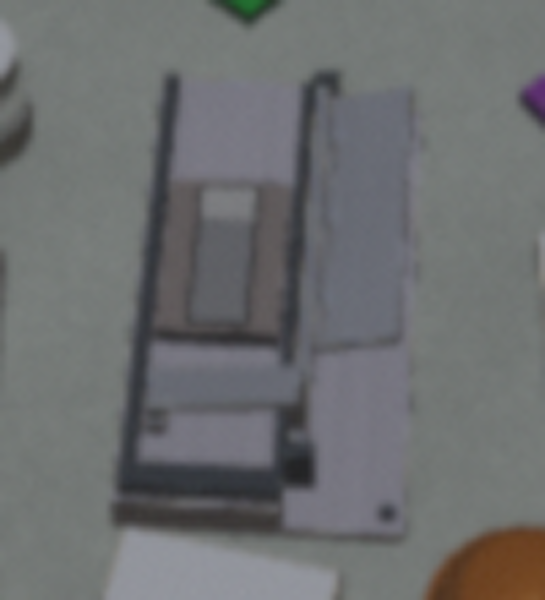

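```bash
cat > h.py <<'E'
import numpy as np,cv2
from plant import *
def ray(n,uv,z):
    c=get_calibration(n);K=c["intrinsics"];T=c["world_from_camera"]
    d=T[:3,:3]@np.linalg.inv(K)@np.array([uv[0],uv[1],1.]);o=T[:3,3]
    return o+d*(z-o[2])/d[2]
def proj(n,P):
    c=get_calibration(n);K=c["intrinsics"];T=c["world_from_camera"]
    q=K@(T[:3,:3].T@(np.asarray(P)-T[:3,3]));return q[:2]/q[2]
def rigid(S,W):
    S=np.array(S);W=np.array(W);s=S.mean(0);w=W.mean(0);a=(S-s);b=(W-w)
    th=np.arctan2((a[:,0]*b[:,1]-a[:,1]*b[:,0]).sum(),(a*b).sum());R=np.array([[np.cos(th),-np.sin(th)],[np.sin(th),np.cos(th)]])
    t=w-R@s;return th,t,(W-(S@R.T+t))
E
python3 - <<'E'
from h import *
tc=lambda u,v:(u/4.8+225-.4,v/4.8+125-.4)
sc=lambda u,v:(u/5.45+195-.4,v/5.455+160-.4)
S=[(-.145,-.0365),(.09,-.0365),(-.145,.0915),(.09,.0915)]
Z=[.033,.035,.008,.008]
W=[ray("top",tc(*p),z)[:2] for p,z in zip([(290,550),(470,133),(66,462),(248,52)],Z)]
th,t,r=rigid(S,W);print("top",th,t,(r*1000).round(1))
S2=[S[0],S[1],S[3],(-.133,.083),(.01,.083)]
W2=[ray("scene",sc(*p),z)[:2] for p,z in zip([(170,75),(120,490),(406,530),(414,90),(401,340)],[.033,.035,.008,.042,.042])]
th2,t2,r2=rigid(S2,W2);print("scene",th2,t2,(r2*1000).round(1))
th3,t3,r3=rigid(S+S2,W+W2);print("both",th3,t3,(r3*1000).round(1))
R=np.array([[np.cos(th3),-np.sin(th3)],[np.sin(th3),np.cos(th3)]])
H=[(222,381),(325,422),(288,228),(393,265)]
print("holder",[(R.T@(ray("top",tc(*p),.037)[:2]-t3)*1000).round(1) for p in H])
H=[(170,183),(290,183)]
print("holder sc",[(R.T@(ray("scene",sc(*p),.037)[:2]-t3)*1000).round(1) for p in H])
E
```

```text
top -0.37940471922156926 [ 0.57502471 -0.03003832] [[ 6.7  1.7]
 [-2.3  3.9]
 [-0.6 -2.9]
 [-3.8 -2.7]]
scene -0.3878144195001324 [ 0.57695825 -0.02773461] [[ 4.8  0.5]
 [-0.2  2.4]
 [-5.3 -1.4]
 [ 1.1 -0.6]
 [-0.4 -0.8]]
both -0.38331926307917114 [ 0.5761386  -0.02877901] [[ 5.6 -0.2]
 [-3.2  3. ]
 [-2.3 -4.6]
 [-5.1 -3.5]
 [ 5.7  2.2]
 [ 0.3  3.1]
 [-4.2 -0.8]
 [ 2.5  0.8]
 [ 0.7  0. ]]
holder [array([-77.4,  28.9]), array([-75.6, -25.5]), array([ 5.5, 29.3]), array([  9.2, -25.7])]
holder sc [array([-73.1, -26.3]), array([-76.4,  29.1])]
```

```bash
python3 - <<'E'
from h import *
for n,th,t in(("top",-.3794,(.575,-.030)),("scene",-.3878,(.577,-.0277))):
    p=cv2.imread(f"pics/{n}0.png"); g=cv2.cvtColor(p,cv2.COLOR_BGR2GRAY)
    th=-.383;t=np.array((.5755,-.029))
    R=np.array([[np.cos(th),-np.sin(th)],[np.sin(th),np.cos(th)]])
    yy,xx=np.mgrid[130:270,190:350]
    for name,z,y0,xr in(("right",.033,-.033,(-.13,.06)),("left",.031,.032,(-.13,-.01)),("wall",.035,None,None)):
        P=np.array([R.T@(ray(n,(u,v),z)[:2]-t) for u,v in zip(xx.ravel(),yy.ravel())])
        G=g[130:270,190:350].ravel().astype(float)
        if y0 is not None: m=(abs(P[:,1]-y0)<.012)&(P[:,0]>xr[0])&(P[:,0]<xr[1])
        else: m=(abs(P[:,1])<.025)&(P[:,0]>.06)&(P[:,0]<.105)
        w=np.clip(110-G,0,60)*m; m=w>10
        a,b=(0,1) if y0 is not None else (1,0)
        c=np.polyfit(P[m,a],P[m,b],1,w=np.sqrt(w[m])); print(n,name,m.sum(),"slope %.4f at0 %.1f mm"%(c[0],c[1]*1e3), "ranges",(P[m].min(0)*1e3).round(),(P[m].max(0)*1e3).round())
    for x in np.arange(-.16,-.12,.004): 
        print(round(x*1e3), [int(g[tuple(np.round(proj(n,[*(R@[x,y]+t),z])[::-1]).astype(int))]) for y,z in((-.033,.033),(-.01,.025),(.01,.025))],end=" ")
    print()
E
```

```text
Traceback (most recent call last):
  File "h.py", line 4, in ray
    c=get_calibration(n);K=c["intrinsics"];T=c["world_from_camera"]
ValueError: time passes only in moves, steps and waits
```

```bash
python3 - <<'E'
s=open('h.py').read().replace("from plant import *","from plant import *\n_C={}\ndef cal(n):\n    if n not in _C:_C[n]=get_calibration(n)\n    return _C[n]").replace("c=get_calibration(n)","c=cal(n)")
s=s.replace("_C[n]=cal(n)","_C[n]=get_calibration(n)");open('h.py','w').write(s)
E
cat h.py | head -8
cat > fit.py <<'E'
from h import *
for n in("top","scene"):
    p=cv2.imread(f"pics/{n}0.png"); g=cv2.cvtColor(p,cv2.COLOR_BGR2GRAY)
    th=-.383;t=np.array((.5755,-.029))
    R=np.array([[np.cos(th),-np.sin(th)],[np.sin(th),np.cos(th)]])
    yy,xx=np.mgrid[130:270,190:350]
    for name,z,y0,xr in(("right",.033,-.033,(-.13,.06)),("left",.031,.032,(-.13,-.01)),("wall",.035,None,None)):
        P=np.array([R.T@(ray(n,(u,v),z)[:2]-t) for u,v in zip(xx.ravel(),yy.ravel())])
        G=g[130:270,190:350].ravel().astype(float)
        if y0 is not None: m=(abs(P[:,1]-y0)<.012)&(P[:,0]>xr[0])&(P[:,0]<xr[1])
        else: m=(abs(P[:,1])<.025)&(P[:,0]>.06)&(P[:,0]<.105)
        w=np.clip(110-G,0,60)*m; m=w>10
        a,b=(0,1) if y0 is not None else (1,0)
        c=np.polyfit(P[m,a],P[m,b],1,w=np.sqrt(w[m])); print(n,name,m.sum(),"slope %.4f at0 %.1f mm"%(c[0],c[1]*1e3), "ranges",(P[m].min(0)*1e3).round(),(P[m].max(0)*1e3).round())
    for x in np.arange(-.16,-.12,.004): 
        print(round(x*1e3), [int(g[tuple(np.round(proj(n,[*(R@[x,y]+t),z])[::-1]).astype(int))]) for y,z in((-.033,.033),(-.01,.025),(.01,.025))],end=" ")
    print()
E
python3 fit.py
```

```text
import numpy as np,cv2
from plant import *
_C={}
def cal(n):
    if n not in _C:_C[n]=get_calibration(n)
    return _C[n]
def ray(n,uv,z):
    c=cal(n);K=c["intrinsics"];T=c["world_from_camera"]
top right 204 slope -0.0046 at0 -31.2 mm ranges [-129.  -34.] [ 60. -27.]
top left 96 slope -0.0080 at0 33.1 mm ranges [-128.   31.] [-11.  37.]
top wall 145 slope -0.0759 at0 82.6 mm ranges [ 72. -25.] [105.  24.]
-160 [152, 154, 148] -156 [153, 150, 151] -152 [157, 154, 151] -148 [152, 151, 152] -144 [157, 153, 154] -140 [102, 146, 148] -136 [95, 148, 150] -132 [94, 150, 150] -128 [76, 149, 151] -124 [84, 149, 152] -120 [92, 150, 152] 
scene right 326 slope 0.0054 at0 -29.4 mm ranges [-128.  -36.] [ 60. -21.]
scene left 246 slope -0.0448 at0 29.6 mm ranges [-130.   20.] [-10.  43.]
scene wall 256 slope 0.0345 at0 89.7 mm ranges [ 61. -25.] [105.  25.]
-160 [120, 122, 120] -156 [122, 122, 119] -152 [122, 123, 121] -148 [121, 122, 120] -144 [117, 120, 120] -140 [102, 120, 121] -136 [79, 120, 121] -132 [76, 119, 122] -128 [75, 121, 122] -124 [70, 122, 120] -120 [66, 120, 121]
```

The crops confirm it: the holder is the grey block with a glass slide between the dark rails at top crop (308,325). The plate is to its left and the bar ahead of it. The stage pose from both views is about (0.577, -0.028) with yaw -0.387. The holder's trailing face is at stage x of about -77 mm. Next I'll move above the start pose.

```bash
cat >> h.py <<'E'
TH=-.387;T0=np.array([.577,-.028]);RS=np.array([[np.cos(TH),-np.sin(TH)],[np.sin(TH),np.cos(TH)]])
def W(x,y,z): return [*(RS@[x/1e3,y/1e3]+T0),z/1e3]
def S(p): return np.r_[RS.T@(np.array(p[:2])-T0)*1e3,p[2]*1e3].round(1)
ORI=[0,np.pi/2,TH]
def st(m=""):
    o=observe();f=o["ft_force"];print(m,"t%.2f"%o["time_s"],"tcp",S(o["eef_pos"]),"F stage",(RS.T@f[:2]).round(1),f[2].round(1),"op",round(o["opening"],4));return o
E
python3 - <<'E'
from h import *
for o in([0,np.pi/2,TH],[0,np.pi/2,TH+np.pi]): 
    for x in(-96,-20): print(inverse_kinematics(W(x,30,40),o))
gripper_to(.062); st()
movep(W(-98,30,120),ORI); st()
for n in("scene","top"):
    p,d=get_image(n); cv2.imwrite(f"pics/{n}1.png",cv2.resize(p[120:280,190:350,::-1],(600,600),interpolation=cv2.INTER_CUBIC))
E
```

```text
[-8.56416802e-02  1.58187914e-01  1.99185775e+00 -4.44089210e-16
  9.91546990e-01 -1.26943801e+00]
[-1.25509797e-01  3.05830091e-01  1.81213126e+00 -4.44089210e-16
  1.02363130e+00 -1.30930612e+00]
[-8.56416802e-02  1.58187914e-01  1.99185775e+00 -4.44089210e-16
  9.91546990e-01  1.87215465e+00]
[-1.25509797e-01  3.05830091e-01  1.81213126e+00 -4.44089210e-16
  1.02363130e+00  1.83228653e+00]
 t0.47 tcp [-108.2 -638.8  231.2] F stage [-0.4  0.4] -0.1 op 0.0621
 t2.88 tcp [-97.4  29.5 120.2] F stage [ 0.3 -0.2] 0.1 op 0.0623
```

View pics/scene1.png

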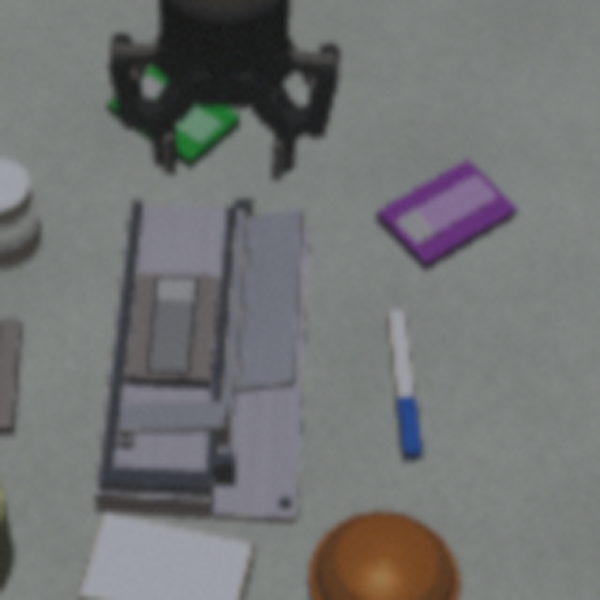

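The fingertips are at crop (165,165) and (283,170). The lane is at about x 180 and the plate at about x 270, so the hand straddles as planned. I'll descend with a force guard.

```bash
python3 - <<'E'
from h import *
move_l(W(-98,30,60),feed=.1); st()
print(move_l(W(-98,30,20),feed=.025,max_force=2)); st()
for n in("scene","top"):
    p,d=get_image(n); cv2.imwrite(f"pics/{n}2.png",cv2.resize(p[140:260,210:330,::-1],(600,600),interpolation=cv2.INTER_CUBIC))
E
```

```text
t3.73 tcp [-97.6  30.1  60.4] F stage [0.6 0.2] -0.2 op 0.0619
True
 t4.81 tcp [-98.2  30.1  30.9] F stage [-0.3 -0.5] 3.5 op 0.0618
```

View pics/scene2.png

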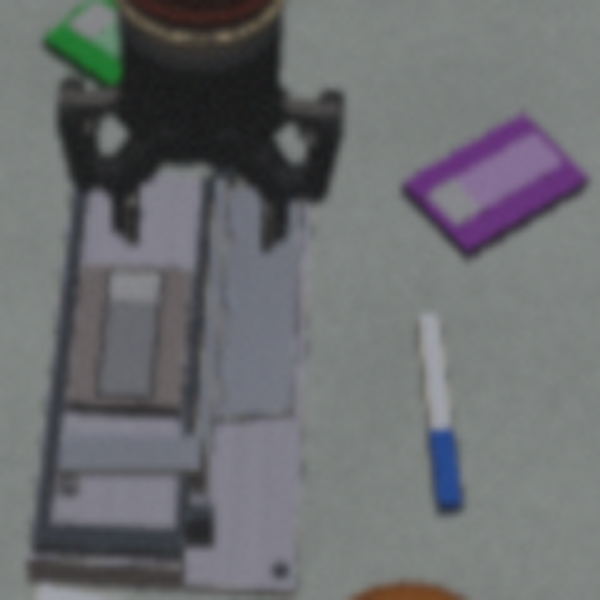

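View pics/top2.png

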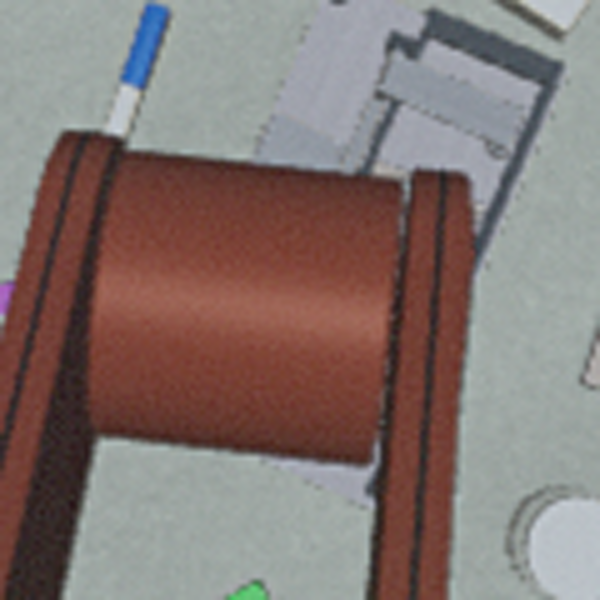

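The plate finger touched at TCP z 30.9 mm. In the picture its tip is at (270,248) on the plate, and the lane tip is at (128,240) behind the holder. Now I'll press down in steps.

```bash
python3 - <<'E'
from h import *
for z in (28,26,24,22.5,21.5,20.5):
    s=move_l(W(-98,30,z),feed=.03,max_force=12); o=st(str(z))
    if s or o["ft_force"][2]>11: print("stop");break
p,d=get_image("scene"); cv2.imwrite("pics/scene3.png",cv2.resize(p[140:260,210:330,::-1],(600,600),interpolation=cv2.INTER_CUBIC))
E
```

```text
28 t5.16 tcp [-97.8  30.3  28.3] F stage [-1.3  1.7] 5.8 op 0.0621
26 t5.41 tcp [-97.7  30.5  26.4] F stage [-1.1  1.7] 6.3 op 0.0621
24 t5.66 tcp [-97.7  30.6  24.5] F stage [-1.3  3.5] 6.0 op 0.062
22.5 t5.91 tcp [-97.7  30.7  23.3] F stage [-2.7  3.1] 8.6 op 0.062
21.5 t6.16 tcp [-97.7  30.8  23. ] F stage [-4.9  1.2] 15.3 op 0.062
stop
```

View pics/scene3.png

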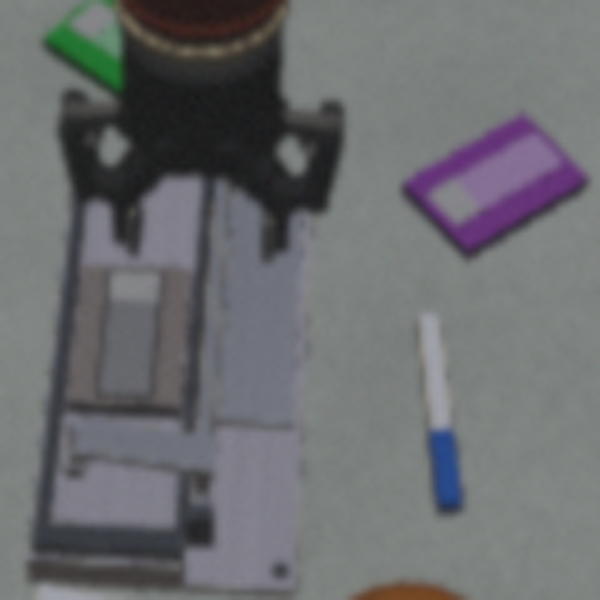

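The bar is raised (foot at crop (75,465)), the plate is level, and the force stiffens at the stop. I'll ease off slightly and push.

```bash
python3 - <<'E'
from h import *
z=22.3
move_l(W(-98,30,z),feed=.02); st("ease")
for x in(-90,-80,-70,-60,-50,-40,-32):
    s=move_l(W(x,30,z),feed=.04,max_force=14); o=st(str(x))
    if s: print("stop");break
p,d=get_image("scene"); cv2.imwrite("pics/scene4.png",cv2.resize(p[140:260,210:330,::-1],(600,600),interpolation=cv2.INTER_CUBIC))
E
```

```text
ease t6.46 tcp [-97.7  30.7  23.2] F stage [-2.3  2.8] 8.9 op 0.062
-90 t6.67 tcp [-95.4  30.6  23.3] F stage [-1.3 -1.7] 8.7 op 0.062
stop
```

View pics/scene4.png

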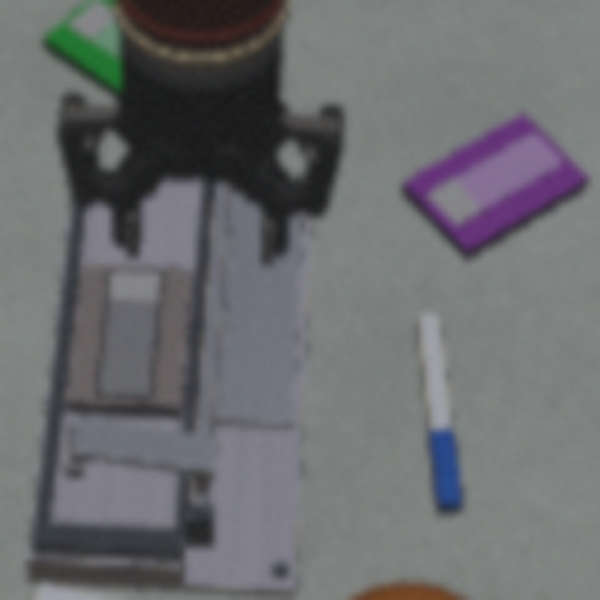

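The guard tripped on a start-up transient: nothing was touched and the clip is still pressed. I'll carry on with longer moves.

```bash
python3 - <<'E'
from h import *
z=22.2
for x in(-82,-70,-55,-40,-30):
    s=move_l(W(x,30,z),feed=.03,max_force=25); o=st(str(x))
    if s: print("stop");break
p,d=get_image("scene"); cv2.imwrite("pics/scene5.png",cv2.resize(p[140:260,210:330,::-1],(600,600),interpolation=cv2.INTER_CUBIC))
E
```

```text
-82 t7.33 tcp [-83.8  30.3  23. ] F stage [-10.9   0.2] 17.6 op 0.0619
-70 t7.88 tcp [-71.9  30.3  23. ] F stage [-10.8   0.2] 17.9 op 0.0625
-55 t8.53 tcp [-56.9  30.4  23.1] F stage [-10.8  -0.6] 18.5 op 0.0618
-40 t9.18 tcp [-41.8  30.4  23.1] F stage [-10.1  -0. ] 16.8 op 0.0622
-30 t9.67 tcp [-31.4  30.4  23.2] F stage [-9.9  0.6] 16.8 op 0.0623
```

View pics/scene5.png

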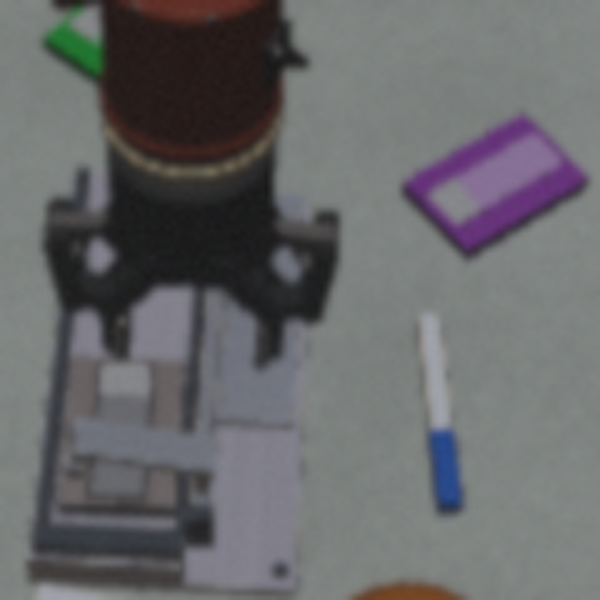

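The holder is under the raised bar, with its leading edge at crop y of about 510 and the stop at about 530. I'll make the last part in small steps.

```bash
python3 - <<'E'
from h import *
z=22.3
for x in np.arange(-27,-8,2):
    s=move_l(W(x,30,z),feed=.02,max_force=25); o=st(str(x))
    f=(RS.T@o["ft_force"][:2])[0]
    if s or f<-19: print("stop");break
p,d=get_image("scene"); cv2.imwrite("pics/scene6.png",cv2.resize(p[140:260,210:330,::-1],(600,600),interpolation=cv2.INTER_CUBIC))
E
```

```text
-27 t10.02 tcp [-31.2  30.4  23. ] F stage [-18.1  -0.1] 24.5 op 0.0624
-25 t10.27 tcp [-27.2  30.4  23.1] F stage [-11.9   0.5] 17.6 op 0.062
-23 t10.52 tcp [-27.   30.5  23. ] F stage [-17.8   0.2] 23.0 op 0.0621
-21 t10.77 tcp [-23.1  30.5  23.2] F stage [-11.4   0.1] 15.9 op 0.0619
-19 t11.02 tcp [-22.9  30.5  23. ] F stage [-17.4  -0.6] 23.3 op 0.062
-17 t11.27 tcp [-22.   30.6  23. ] F stage [-20.7  -0.3] 26.5 op 0.0621
stop
```

View pics/scene6.png

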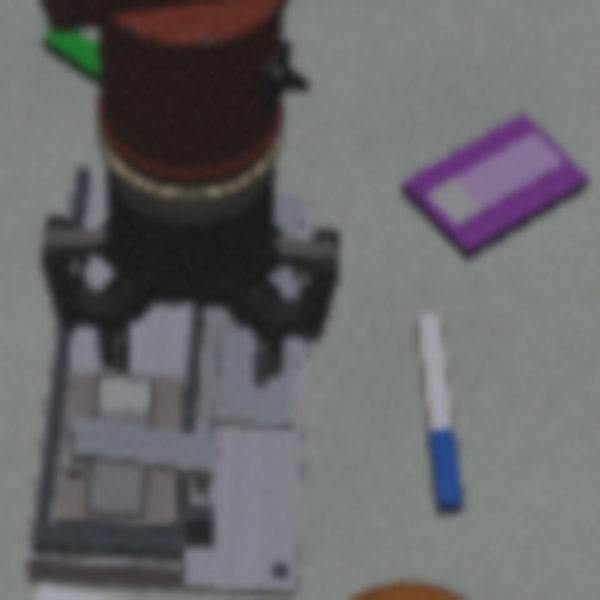

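Its leading face looks to be at the stop. Stick-slip makes the reading ambiguous, so I'll confirm with a bit more push and a slightly lighter press.

```bash
python3 - <<'E'
from h import *
z=22.8
for x in (-17,-15.5,-14,-12.5,-11):
    s=move_l(W(x,30,z),feed=.02,max_force=25); hold(.1); o=st(str(x))
    f=(RS.T@o["ft_force"][:2])[0]
    if s or f<-34: print("stop");break
p,d=get_image("scene"); cv2.imwrite("pics/scene7.png",cv2.resize(p[200:270,205:285,::-1],(686,600),interpolation=cv2.INTER_CUBIC))
E
```

```text
-17 t11.67 tcp [-22.   30.5  23.1] F stage [-19.6   0.7] 22.4 op 0.0621
-15.5 t12.02 tcp [-21.9  30.6  23. ] F stage [-25.    0.7] 27.5 op 0.0621
-14 t12.37 tcp [-21.9  30.6  22.9] F stage [-30.1  -0. ] 32.1 op 0.062
-12.5 t12.72 tcp [-21.9  30.6  22.9] F stage [-35.  -0.] 38.0 op 0.062
stop
```

View pics/scene7.png

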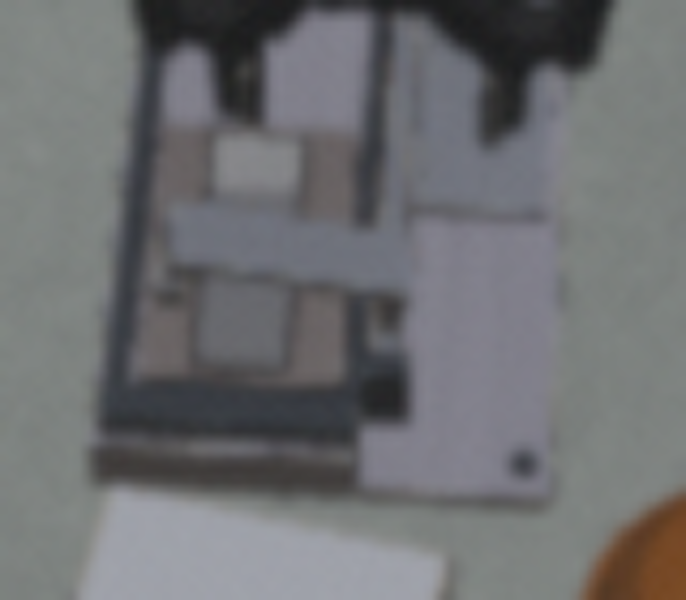

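No deck shows between the holder's leading edge and the stop (crop y of about 380), and the push force rises with no motion, so it is home. I'll draw back with the clip still held down, then rise.

```bash
python3 - <<'E'
from h import *
z=22.4
move_l(W(-22,30,z),feed=.03); st("unload")
move_l(W(-34,30,z),feed=.03); hold(.2); st("back")
p,d=get_image("scene"); cv2.imwrite("pics/scene8.png",cv2.resize(p[200:270,205:285,::-1],(686,600),interpolation=cv2.INTER_CUBIC))
E
```

```text
unload t13.23 tcp [-22.1  30.5  23.3] F stage [-4.1  0.7] 9.9 op 0.0619
back t13.98 tcp [-31.6  30.3  24. ] F stage [2.8 0.3] 7.1 op 0.0614
```

View pics/scene8.png

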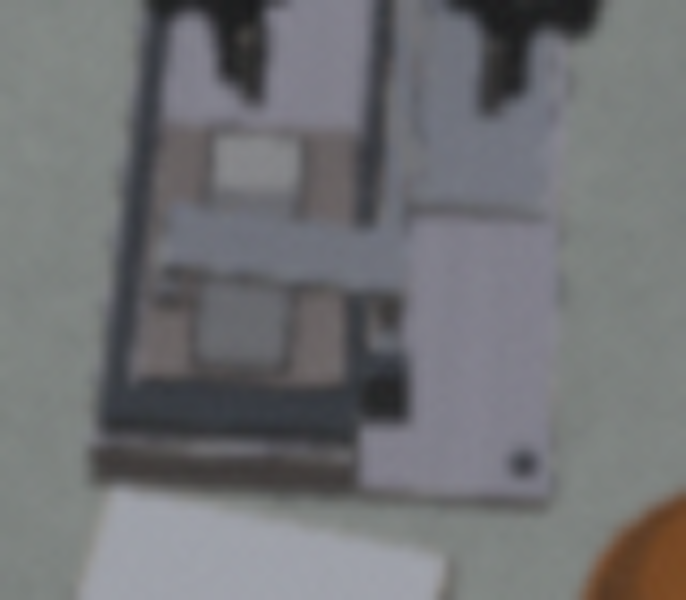

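The holder stayed home (leading edge still at crop y 380), and the fingertip is clear of its trailing face at crop (255,100) against y of about 128. Now I'll rise slowly to let the clip down, then draw clear.

```bash
python3 - <<'E'
from h import *
move_l(W(-34,30,45),feed=.03); st("up")
move_l(W(-34,30,140),feed=.1); st("clear")
movep(W(-220,30,220),ORI); hold(.3); st("away")
for n,b in(("scene",(160,265,195,315)),("top",(130,250,230,350))):
    p,d=get_image(n); cv2.imwrite(f"pics/{n}9f.png",p[:,:,::-1]); cv2.imwrite(f"pics/{n}9.png",cv2.resize(p[b[0]:b[1],b[2]:b[3],::-1],None,fx=5,fy=5,interpolation=cv2.INTER_CUBIC))
E
```

```text
up t14.93 tcp [-34.2  29.9  44.8] F stage [ 0.  -0.1] -0.4 op 0.062
clear t16.03 tcp [-34.6  29.8 139.1] F stage [-0.7 -0.4] 0.0 op 0.0621
away t17.16 tcp [-219.6   29.8  219.4] F stage [0.6 0.7] 0.0 op 0.0619
```

View pics/scene9.png

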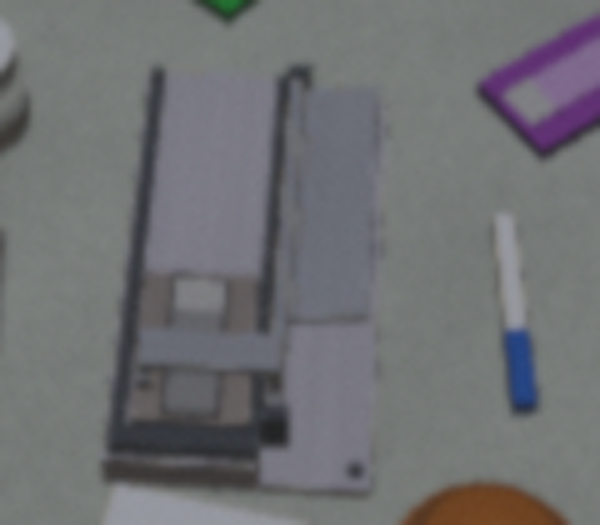

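View pics/top9.png

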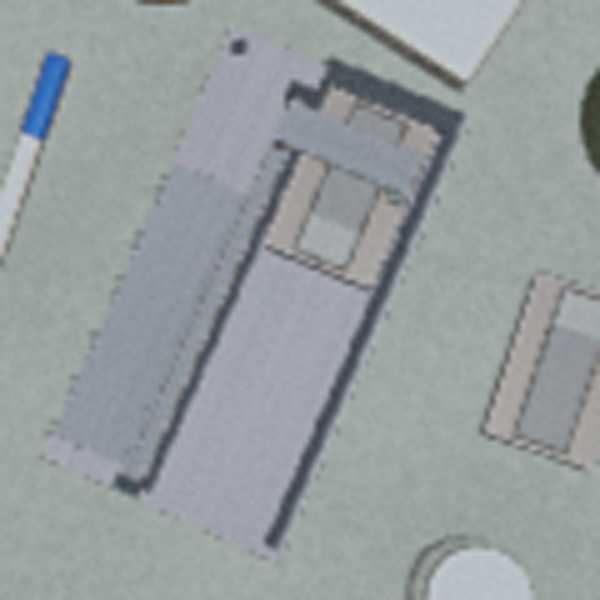

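View pics/scene9f.png

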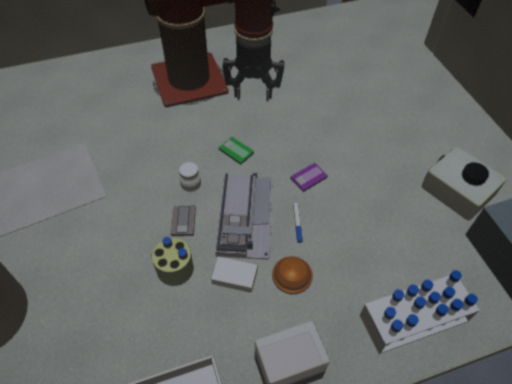

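```bash
python3 - <<'E'
from h import *
print([S(ray("top",(u/5+230-.4,v/5+130-.4),.037)) for u,v in((268,248),(368,288))])
a=cv2.imread("pics/scene0.png");b=cv2.imread("pics/scene9f.png")
m=cv2.medianBlur((cv2.absdiff(a,b).max(2)>30).astype(np.uint8)*255,5)
print(cv2.connectedComponentsWithStats(m)[2][1:])
job_done(); st()
E
```

```text
[array([-12.1,  24.5,  37. ]), array([-10.6, -26.5,  37. ])]
[[ 145    0   13   15  103]
 [ 184    0  100  100 4948]
 [ 225  194   23   21  369]
 [ 230  217   13    7   59]
 [ 223  236   21   10  124]]
the job is handed in; nothing more can be done
the job is handed in; nothing more can be done
```

I pressed the clip's thumb plate fully down with one fingertip and kept it held. With the other I pushed the holder under the raised bar to the end stop. I then drew back about 10 mm with the clip still pressed, rose so the bar came down on the holder, moved the hand clear and handed in at about 17 s.

**Home against the stop:** the push force rose from about 20 to 35 N with no further motion. No deck shows between the holder and the end stop in either view.

**Clip and bystanders:** the bar lies on the holder. Comparing the scene picture before and after, only the arm, holder and clip changed.

**Checks that disagreed or misfired:**
- The camera puts the trailing face at stage x of about -11 mm, against -9 mm nominal. The fingertip's final position was also about 2 mm short of nominal. My stage pose is only good to a few millimetres along x, so I relied on the contact and the missing gap.
- One force-guard stop during the push was a start-up transient, with nothing touched.
- The last few millimetres moved in stick-slip, so I made the extra confirming push.

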